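# Clear the bench scale and hold its dial at calibrate

## Robot

A 7-joint arm with a two-finger parallel gripper is mounted at the origin on a cart in front of the work surface, level with it; the furniture and walls round the work are solid. World frame = base frame: x ahead of the robot, y to its left, z up, the work surface at z = 0. Lengths are in m, angles in degrees, forces in N, time in s.
With the tool pointing down it reaches from about 0.4 to 0.85 m from the base axis. Payload 4.4 kg.
Tool frame: the origin (TCP) lies where the fingers leave the gripper's body, on its centre line; the fingertips stand 97 mm ahead of it and the grasp point (between the pads) lies 78 mm ahead of it; z points along the fingers, y is the line along which they close (so a half turn about z gives the same grasp; the last joint's range is limited). The gripper opens to 94 mm and grips with 3 to 60 N. Pads are 16 mm wide; open, the fingers measure 119 mm over their backs; the gripper's body (75 mm by 177 mm) begins 78 mm behind the grasp point.
Start: joints at [69.569, 36.005, 2.206, 86.941, -1.547, 57.084, -1.146], TCP at [0.186, -0.623, 0.303] pointing down, gripper open.
Joint ranges: [-175.42, 175.42], [-21.48, 121.26], [-71.46, 75.88], [10.55, 141.38], [-63.04, 243.04], [13.31, 113.54], [-168.57, 168.57]. Speed limits (degrees/s): [147.25, 147.25, 180, 180, 180, 180, 180].

## Interface

Orientations are given as [roll, pitch, yaw] about the fixed x, y, z axes, in that order (R = Rz(yaw) Ry(pitch) Rx(roll)).
In Python, from bench import bot gives the robot as it stands.
- The arm moves only by the shell command python3 -m creep 'ROWS'. ROWS is JSON, a list that holds one entry, the list of rows, each a list of 7 numbers: the finger opening in mm, from 0 to 94, then the shift along the world's x, y, z in units of 50 mm (1.0 is 50 mm), then the turn, a rotation vector about the world's x, y, z in degrees. In form: [[[claw, dx, dy, dz, rx, ry, rz], ...]]. A call has 1 to 5 rows; each row is the pose to reach, as a shift and turn from the pose commanded when the call began; what a row does not reach only later rows make up. A row lasts 1/8 s, in which the tool goes at most 62.5 mm and 10.7 degrees, less where a joint would pass 70% of its speed; a pose out of reach is approached as far as the arm can. A call with a gripper value outside its range is refused whole. The fingers move at their own pace and stop on an object; the grip force is fixed at half the most. Time passes only in rows, so rows that repeat a pose let the fingers close. It gives the time, the measured TCP pose, the force, the opening and the grip force at its end, in the units of the state.
- bot.sense(): the state, without advancing time (a new reading comes with each control period).
- bot.capture(name): name is "scene" or "top"; returns the picture (480x640x3 uint8, blue, green, red); there is no depth.
- bot.camera_info(name): a dict with "camera_matrix" (3x3 intrinsics, pixels), "distortion" ([k1, k2, p1, p2, k3] as OpenCV has them; the pictures are not rectified), "rvec" (rotation vector, rad) and "tvec" (3), from world to camera coordinates, as OpenCV has them. Camera axes: x right, y down, z forward; pixel columns grow to the right and rows downward; lengths in m; the calibration is good to about 2 mm. A picture is of the moment at which its call begins. camera_info takes no time and is no camera call.
- bot.hand_in(): hands the job in; it is judged then, once.
The state is a dict: "clock": time; "joint_positions": joint angles; "joint_velocities": joint speeds; "joint_efforts": joint torques, N m; "ee_pos": TCP position; "tcp_rot": TCP orientation; "ft_force": force on the tool from outside, world axes, zero at the start; "moment": the same for the moment, N m; "finger_gap": finger opening in m; "finger_force": force on a finger pad.
Only numpy, scipy, OpenCV 4.12 (cv2) and the standard library are available. Lean on these libraries where they do the work, as an engineer would, in place of code of your own. Each camera call takes 0.05 s, during which the arm holds its last target. There are 200 camera calls.

## Task

Zero the bench scale: lift the canister of nuts off the scale's pan by its bail handle and set it down upright, wholly on the round rubber mat, without dropping it. Then turn the scale's spring-return dial clockwise past its first two click positions to the third (the mark with three dots) and hold it there; finish still holding it at the third position, because it springs back when let go. Leave the other things on the worktop where they are.

Things in the scene. Friction and masses are not known exactly. Their poses are not given: they have to be found in the camera images.
- scale: Grey bench scale, fixed to the worktop. Housing 170 (x) x 250 (y) mm, top at 45 mm. Origin: centre of its underside on the worktop; x to its back, y to its left, z up; dark display strip on the front (-x) face. The round pan is on its left half and the dial on its right half, 128 mm apart.
- pan_top (a point): Centre of the top of the scale's round aluminium pan, 124 mm across, 58 mm above the worktop. The canister stands here at the start.
- canister: Open aluminium can of hex nuts, about 84 mm in diameter, 75 mm high, 0.3 to 0.6 kg, with a rigid steel bail handle over the mouth (136 mm high in all). Origin: centre of its underside; z up; the bail runs along its y axis. Foot 72 mm across.
- bail_grip (a point): Centre of the black plastic grip on the canister's bail, 128 mm above the canister's underside. The grip is 14 mm thick (canister x), 56 mm long (canister y), 16 mm high, 45 mm clear above the rim. The frame is parallel to the canister's.
- mat: Round black rubber mat on the worktop, left or right of the scale, 150 mm across, up to 4 mm thick, fixed. Origin: centre of its underside. The canister stands on a floor 3.5 mm above the worktop, inside a low rim.
- dial (a joint): Dial angle in rad: 0 at rest, growing clockwise seen from above. Click positions 0.4, 0.8, 1.2, marked on the housing by one, two, three dots; hard stop 1.24. A return spring drives it back to 0 from anywhere when let go: 0.05 N m near rest, 0.11 N m at the third position, plus up to 0.03 N m at each click.
- dial_grip (a point): On the dial's vertical axis, 71 mm above the worktop, turning with it. Black dial: round skirt 52 mm across up to 51 mm above the worktop, on it an upright bar 46 mm long, 12 mm thick, up to 81 mm. Site x: along the bar to the white pointer line; z up. The pointer stands 0.6 rad left of the scale's x axis at rest, 0.6 rad right of it at the third position.
- notepad: Dark notepad, 151 x 105 x 10 mm, lying flat on the other side of the scale from the mat; leave it. Origin: centre of its underside.
- glue_stick: White and green glue stick, 27 mm across, 96 mm high, standing behind the scale; leave it. Origin: centre of its underside.
- nozzle_tin: Round white tin, 63 mm across, 24 mm high, behind the scale; leave it. Origin: centre of its underside.
- screwdriver: Screwdriver with an orange handle, 181 mm long, 28 mm high, lying behind the scale; leave it. Origin: under its middle.
- hex_key: Black hex key, 87 mm long, lying at front left; leave it. Origin: under its middle.
- marker: White and black marker, 137 mm long, 17 mm high, lying at front right; leave it. Origin: under its middle.
- gear: Green plastic gear, 36 mm across, 18 mm high, at back left; leave it. Origin: centre of its underside.
- oil_bottle: Small brown bottle, 38 mm across, 91 mm high, standing at back right; leave it. Origin: centre of its underside.
There are look-alikes about, which are no part of the job. Of the things that look like the canister, the smaller one is meant. Of the things shaped like the mat, the black one is meant.

How it is judged (in metres and radians):
On the way, in this order (a step that is already met when the one before it is completed fails the run):
1. the canister is set down upright, wholly on the mat, and let go (horizontal distance between canister and mat below 0.039 m and height (world z) of canister below 0.008 m and angle between canister's own z axis and vertical below 0.08 rad and contact force between the fingers and canister below 0.1 N and linear speed of canister below 0.02 m/s), for 0.2 s.
2. the dial is turned to its second position on the way (value of joint dial above 0.75 rad).
3. the dial is at its third position (value of joint dial above 1.08 rad), for 0.2 s.
At the end, for the whole second after the job is handed in: The dial is held by the fingers at its third position (joint beyond 1.08 rad) through the last second; the canister stands upright (within 0.08 rad), untouched and still, wholly on the mat (its axis within 39 mm of the mat's centre) (value of joint dial above 1.08 rad and contact force between the fingers and scale above 1 N and horizontal distance between canister and mat below 0.039 m and height (world z) of canister below 0.008 m and angle between canister's own z axis and vertical below 0.08 rad and linear speed of canister below 0.02 m/s and contact force between the arm and canister below 0.1 N and contact force between canister and scale below 0.1 N); the arm keeps its last pose, push and grip.
It fails at once if the canister is tipped by more than about 30 degrees (angle between canister's own z axis and vertical above 0.55 rad).
It fails at once if the canister is dropped: let go off the scale with its foot more than 25 mm above the worktop (horizontal distance between canister and pan_top above 0.09 m and height (world z) of canister above 0.025 m and contact force between the fingers and canister below 0.05 N).
It fails at once if the other things are moved by more than 30 mm (distance of any of notepad, glue_stick, nozzle_tin, screwdriver, hex_key, marker, gear, oil_bottle from where it was at the start of the episode above 0.03 m).
It also fails if it takes over 53 s, if anything falls off the work surface, if the arm or the gripper's body presses on something with over 40 N, if the wrist force passes 120 N, or if a joint passes its speed limit or range.

## Working session

There is one attempt and no reset: what is moved stays moved. The work goes in short steps, Python scripts to look and compute and a shell command to move; the robot and the scene stay as the last step left them, time stands still between calls to the robot, and variables do not carry over. Pictures are saved under pics/ and viewed, at most 10 in all, crops included, and the job is handed in when it is done.

```bash
mkdir -p pics; python3 - <<'E'
from bench import bot
import cv2
for n in("scene","top"):
    cv2.imwrite(f"pics/{n}0.png",bot.capture(n)); print(n,bot.camera_info(n))
s=bot.sense(); print(s["clock"],s["ee_pos"],s["tcp_rot"],s["finger_gap"])
E
```

```text
scene {'camera_matrix': array([[457.51057561,   0.        , 317.23551706],
       [  0.        , 457.51057561, 241.01904761],
       [  0.        ,   0.        ,   1.        ]]), 'distortion': array([-0.10348905,  0.        ,  0.        ,  0.        ,  0.        ]), 'rvec': array([ 1.16231402, -2.11704874,  1.16876169]), 'tvec': array([0.30476344, 0.36745692, 1.03179051])}
top {'camera_matrix': array([[520.10570187,   0.        , 314.39471218],
       [  0.        , 520.10570187, 239.4370611 ],
       [  0.        ,   0.        ,   1.        ]]), 'distortion': array([-0.05512476,  0.        ,  0.        ,  0.        ,  0.        ]), 'rvec': array([ 2.10754025, -2.12315666,  0.21792886]), 'tvec': array([-1.14666785e-03,  5.85124813e-01,  1.40432439e+00])}
0.1 [ 0.18628413 -0.62231807  0.30189323] [-1.79908851e+02  2.22792236e-03  1.66624089e+01] 0.0938787476999301
```

View pics/scene0.png

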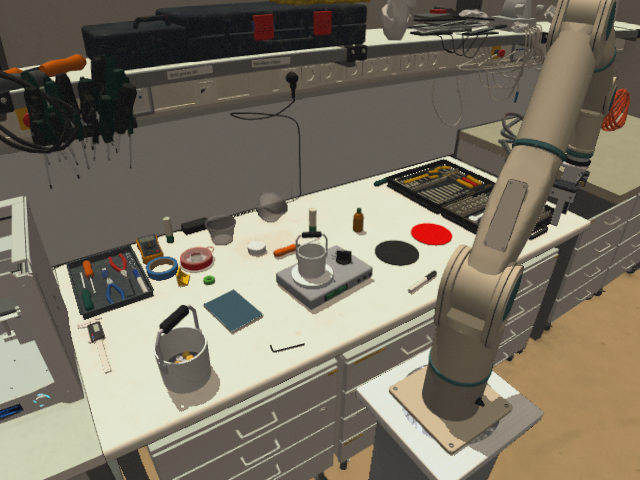

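View pics/top0.png

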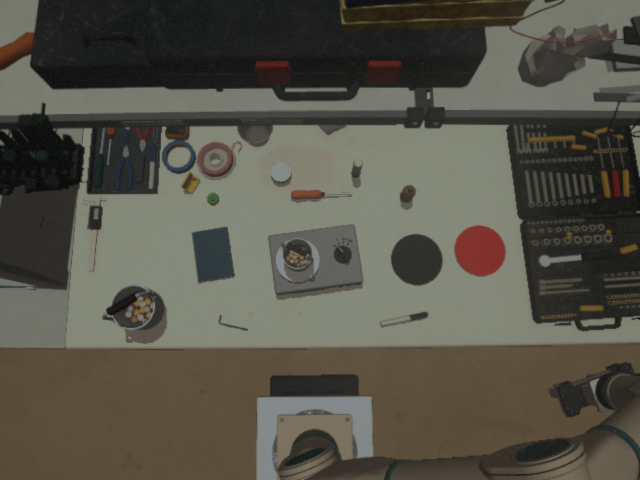

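The black mat is at about (417,259) in the top view, with the scale's canister near (298,258), its dial near (343,255), and the notepad left of the scale. The red mat and the big can at bottom left are the look-alikes. I'll enlarge the scale next.

```bash
cat > h.py <<'E'
from bench import bot
import cv2, numpy as np
def px2w(n,uv,z):
    c=bot.camera_info(n); K,d=c["camera_matrix"],c["distortion"]
    R=cv2.Rodrigues(c["rvec"])[0]; o=-R.T@c["tvec"]
    p=cv2.undistortPoints(np.array([[uv]],float),K,d)[0,0]
    r=R.T@np.array([p[0],p[1],1]); return (o+r*(z-o[2])/r[2]).round(4)
def w2px(n,P):
    c=bot.camera_info(n)
    return cv2.projectPoints(np.array(P,float).reshape(-1,1,3),c["rvec"],c["tvec"],c["camera_matrix"],c["distortion"])[0].reshape(-1,2).round(1)
E
python3 - <<'E'
import cv2,numpy as np
t=cv2.imread("pics/top0.png"); s=cv2.imread("pics/scene0.png")
a=cv2.resize(t[215:305,262:367],None,fx=6,fy=6,interpolation=cv2.INTER_CUBIC)
cv2.imwrite("pics/ct.png",cv2.convertScaleAbs(a,alpha=1.6,beta=10))
cv2.imwrite("pics/cs.png",cv2.convertScaleAbs(cv2.resize(s[225:310,270:380],None,fx=6,fy=6,interpolation=cv2.INTER_CUBIC),alpha=1.5))
from h import *
g=t[225:295,380:450].max(2); m=(g<60).astype('uint8')
n,l,st,c=cv2.connectedComponentsWithStats(m); i=1+st[1:,4].argmax(); uv=c[i]+[380,225]; print("mat",uv,st[i],px2w("top",uv,.004))
E
```

```text
mat [416.28844169 259.25283798] [  12   10   50   50 1938] [ 0.5356 -0.3015  0.004 ]
```

View pics/ct.png

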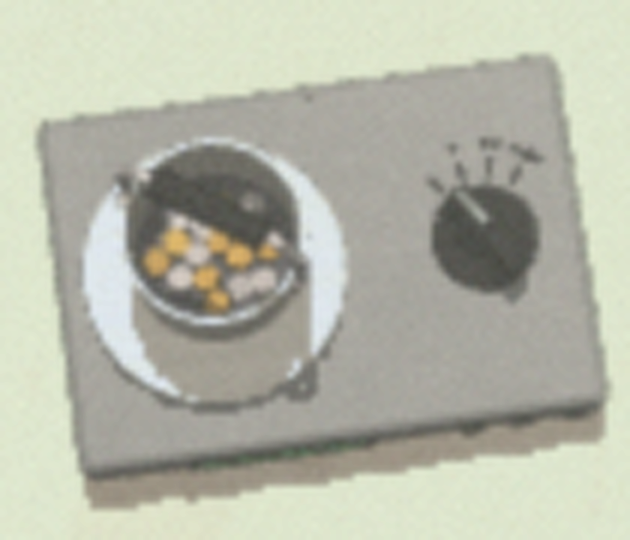

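View pics/cs.png

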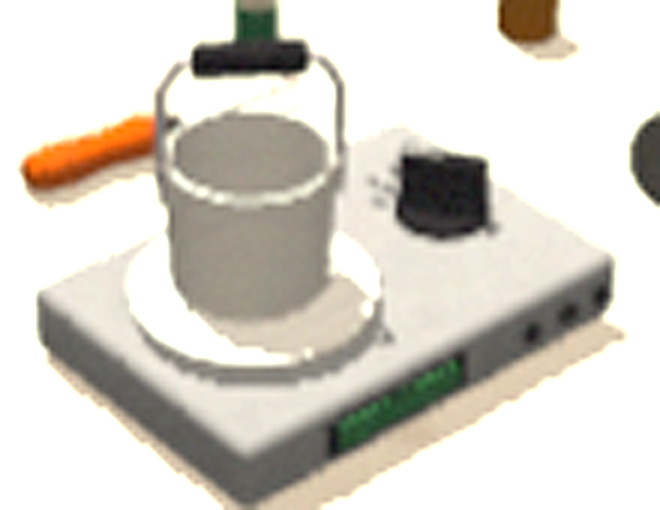

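```bash
python3 - <<'E'
from h import *
T=lambda u,v:(u/6+262-.4,v/6+215-.4)
S=lambda u,v:(u/6+270-.4,v/6+225-.4)
C=np.array([px2w("top",T(*p),.045) for p in[(42,125),(553,58),(606,400),(85,472)]])
c=C.mean(0); print("scale",C,c)
e=C[0]-C[1]+C[3]-C[2]; yaw=np.arctan2(e[1],e[0])-np.pi/2; print("yaw",np.degrees(yaw))
y=np.array([-np.sin(yaw),np.cos(yaw),0]); x=np.array([np.cos(yaw),np.sin(yaw),0])
print("expected pan/dial (±64)",c+.064*y,c-.064*y)
print("dial skirt",px2w("top",T(485,238),.051),"pan",px2w("top",T(215,273),.058))
a,b=px2w("top",T(150,178),.19),px2w("top",T(262,235),.19)
print("grip",a,b,(a+b)/2,np.linalg.norm(a-b),np.degrees(np.arctan2(*(a-b)[1::-1])))
a,b=px2w("top",T(125,183),.135),px2w("top",T(300,266),.135)
print("bail",a,b,(a+b)/2,np.degrees(np.arctan2(*(a-b)[1::-1])))
print("rim",px2w("top",T(212,233),.133))
print("grip scene->at z .186",px2w("scene",S(250,58),.186), w2px("top",[.56,.03,.186]))
a,b=px2w("top",T(460,192),.081),px2w("top",T(485,222),.081)
print("pointer",a,b,np.degrees(np.arctan2(*(a-b)[1::-1])))
E
```

```text
scale [[ 0.6007  0.1249  0.045 ]
 [ 0.6316 -0.1185  0.045 ]
 [ 0.4676 -0.1396  0.045 ]
 [ 0.4358  0.1033  0.045 ]] [ 0.533925 -0.007475  0.045   ]
yaw 7.346771692645302
expected pan/dial (±64) [0.52574105 0.05599958 0.045     ] [ 0.54210895 -0.07094958  0.045     ]
dial skirt [ 0.5437 -0.0841  0.051 ] pan [0.5268 0.0424 0.058 ]
grip [0.5462 0.066  0.19  ] [0.5212 0.0184 0.19  ] [0.5337 0.0422 0.19  ] 0.05376578837885669 62.291091905161096
bail [0.5548 0.0799 0.135 ] [0.5169 0.0025 0.135 ] [0.53585 0.0412  0.135  ] 63.910668286499366
rim [0.5324 0.0414 0.133 ]
grip scene->at z .186 [0.5307 0.043  0.186 ] [[300.7 239.2]]
pointer [ 0.56   -0.0713  0.081 ] [ 0.5459 -0.0825  0.081 ] 38.46103791703861
```

```bash
python3 -m creep '[[[94,0.46,0.89,0.1,0,0,3],[94,0.92,1.77,0.2,0,0,6],[94,1.38,2.66,0.3,0,0,9],[94,1.85,3.54,0.4,0,0,12],[94,2.31,4.43,0.5,0,0,15.4]]]'; python3 -m creep '[[[94,0.46,0.89,0.1,0,0,3],[94,0.92,1.77,0.2,0,0,6],[94,1.38,2.66,0.3,0,0,9],[94,1.85,3.54,0.4,0,0,12],[94,2.31,4.43,0.5,0,0,15.4]]]'; python3 -m creep '[[[94,0.46,0.89,0.1,0,0,3],[94,0.92,1.77,0.2,0,0,6],[94,1.38,2.66,0.3,0,0,9],[94,1.85,3.54,0.4,0,0,12],[94,2.31,4.43,0.4,0,0,15.4]]]'; python3 - <<'E'
from h import *
s=bot.sense(); print(s["ee_pos"],s["tcp_rot"],s["joint_positions"])
p=bot.capture("scene"); cv2.imwrite("pics/s1.png",cv2.resize(p[140:320,220:440],None,fx=3.3,fy=3.3,interpolation=cv2.INTER_CUBIC))
E
```

```text
clock: 0.72
ee_pos: [0.3025, -0.3995, 0.3276]
tcp_rot: [-180.0, -0.0, 32.2]
ft_force: [0.0, -0.8, -0.3]
finger_gap: 0.094
finger_force: 0.0
clock: 1.35
ee_pos: [0.4178, -0.1782, 0.3527]
tcp_rot: [-180.0, 0.0, 47.6]
ft_force: [0.2, -0.2, -0.6]
finger_gap: 0.0941
finger_force: 0.0
clock: 1.98
ee_pos: [0.5335, 0.0431, 0.3728]
tcp_rot: [180.0, 0.0, 62.9]
ft_force: [0.6, -0.2, 0.6]
finger_gap: 0.0939
finger_force: 0.0
[0.53351664 0.04306813 0.37284359] [1.79973945e+02 4.32978080e-03 6.29495306e+01] [  5.60394872  22.97465115 -18.91789903  99.55234519   8.52572938
  58.85912562 -43.38983318]
```

View pics/s1.png

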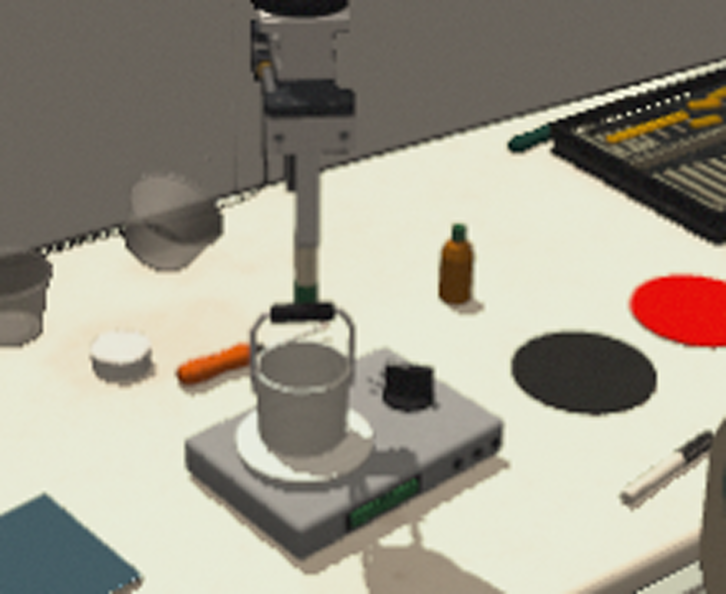

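The fingers sit over the grip (crop 308 vs 303). I'll descend and close.

```bash
python3 -m creep '[[[94,0,0,-0.5,0,0,0],[94,0,0,-1.1,0,0,0],[94,0,0,-1.7,0,0,0],[94,0,0,-2.16,0,0,0],[40,0,0,-2.16,0,0,0]]]'; python3 -m creep '[[[40,0,0,0,0,0,0],[24,0,0,0,0,0,0],[20,0,0,0,0,0,0],[18,0,0,0,0,0,0],[16,0,0,0,0,0,0]]]';python3 -m creep '[[[15,0,0,0,0,0,0],[14,0,0,0,0,0,0],[10,0,0,0,0,0,0],[0,0,0,0,0,0,0],[0,0,0,0,0,0,0]]]'; python3 -m creep '[[[0,0,0,0,0,0,0],[0,0,0,0,0,0,0],[0,0,0,0,0,0,0]]]'
```

```text
clock: 2.65
ee_pos: [0.5316, 0.0414, 0.263]
tcp_rot: [-179.8, 0.1, 62.9]
ft_force: [-0.3, 0.3, 0.5]
finger_gap: 0.0873
finger_force: 0.0
clock: 3.28
ee_pos: [0.5329, 0.0418, 0.2649]
tcp_rot: [180.0, -0.0, 62.9]
ft_force: [-0.1, -0.2, -0.6]
finger_gap: 0.0374
finger_force: 0.0
clock: 3.9
ee_pos: [0.5326, 0.0418, 0.2645]
tcp_rot: [-180.0, 0.0, 62.9]
ft_force: [-0.8, -0.5, -1.1]
finger_gap: 0.0137
finger_force: 30.0
clock: 4.28
ee_pos: [0.5329, 0.0416, 0.2645]
tcp_rot: [180.0, 0.0, 62.8]
ft_force: [-0.4, 0.0, -3.2]
finger_gap: 0.0136
finger_force: 30.0
```

```bash
python3 -m creep '[[[0,0,0,0.1,0,0,0],[0,0,0,0.3,0,0,0],[0,0,0,0.6,0,0,0],[0,0,0,0.9,0,0,0],[0,0,0,1.1,0,0,0]]]'; python3 -m creep '[[[0,0,-0.1,0.1,0,0,0],[0,0,-0.3,0.1,0,0,0],[0,0,-0.6,0.1,0,0,0],[0,0.01,-1,0.1,0,0,0],[0,0.02,-1.4,0.1,0,0,0]]]'; python3 -m creep '[[[0,0,-0.4,0,0,0,0],[0,0.01,-0.8,0,0,0,0],[0,0.02,-1.2,0,0,0,0],[0,0.02,-1.6,0,0,0,0],[0,0.03,-2,0,0,0,0]]]';  python3 -m creep '[[[0,0,-0.4,0,0,0,0],[0,0.01,-0.8,0,0,0,0],[0,0.02,-1.2,0,0,0,0],[0,0.02,-1.6,0,0,0,0],[0,0.03,-2,0,0,0,0]]]'; python3 -m creep '[[[0,0,-0.4,0,0,0,0],[0,0,-0.8,0,0,0,0],[0,0,-1.1,0,0,0,0],[0,0,-1.3,0,0,0,0],[0,0,-1.45,0,0,0,0]]]';  python3 -m creep '[[[0,0,0,0,0,0,0],[0,0,0,0,0,0,0],[0,0,0,0,0,0,0],[0,0,0,0,0,0,0]]]'
python3 - <<'E'
from h import *
s=bot.sense(); print(s["ee_pos"],s["ft_force"])
p=bot.capture("scene"); cv2.imwrite("pics/s2.png",cv2.resize(p[140:320,300:520],None,fx=3.3,fy=3.3,interpolation=cv2.INTER_CUBIC))
E
```

```text
clock: 4.9
ee_pos: [0.5333, 0.0418, 0.3213]
tcp_rot: [179.9, -0.1, 62.9]
ft_force: [-0.6, 0.8, -3.3]
finger_gap: 0.0138
finger_force: 30.0
clock: 5.52
ee_pos: [0.5335, -0.0302, 0.3241]
tcp_rot: [-179.9, 0.1, 62.8]
ft_force: [0.3, 0.0, -1.9]
finger_gap: 0.0136
finger_force: 30.0
clock: 6.15
ee_pos: [0.5348, -0.1301, 0.3241]
tcp_rot: [-179.9, 0.0, 62.8]
ft_force: [0.8, -0.5, -3.1]
finger_gap: 0.0136
finger_force: 30.0
clock: 6.78
ee_pos: [0.5369, -0.2296, 0.3246]
tcp_rot: [-180.0, 0.0, 62.9]
ft_force: [0.6, -0.7, -3.2]
finger_gap: 0.0139
finger_force: 30.0
clock: 7.4
ee_pos: [0.5369, -0.301, 0.3246]
tcp_rot: [-180.0, -0.0, 62.9]
ft_force: [0.1, 0.3, -3.4]
finger_gap: 0.0136
finger_force: 30.0
clock: 7.9
ee_pos: [0.537, -0.3003, 0.3247]
tcp_rot: [-180.0, -0.0, 62.9]
ft_force: [0.3, -0.2, -3.6]
finger_gap: 0.0137
finger_force: 30.0
[ 0.53699184 -0.3003115   0.32472963] [ 0.2809234  -0.22863812 -3.56507448]
```

View pics/s2.png

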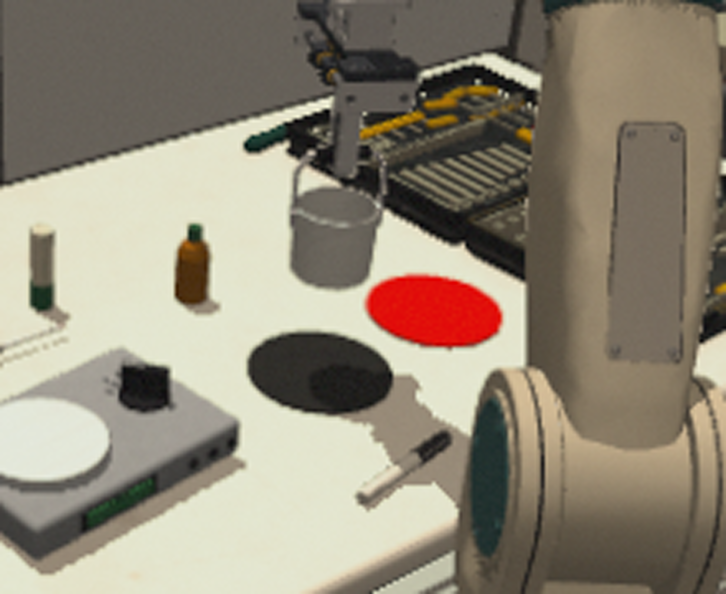

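The canister hangs upright from the grip over the mat. I'll lower it slowly until contact.

```bash
python3 -m creep '[[[0,0,0,-0.2,0,0,0],[0,0,0,-0.6,0,0,0],[0,0,0,-1.1,0,0,0],[0,0,0,-1.6,0,0,0],[0,0,0,-1.9,0,0,0]]]'; python3 -m creep '[[[0,0,0,-0.1,0,0,0],[0,0,0,-0.2,0,0,0],[0,0,0,-0.25,0,0,0],[0,0,0,-0.29,0,0,0],[0,0,0,-0.29,0,0,0]]]'; python3 -m creep '[[[0,0,0,-0.04,0,0,0],[0,0,0,-0.04,0,0,0],[0,0,0,-0.04,0,0,0]]]'
```

```text
clock: 8.57
ee_pos: [0.5362, -0.3004, 0.2278]
tcp_rot: [-179.9, -0.0, 62.9]
ft_force: [-1.0, 0.3, -2.7]
finger_gap: 0.0138
finger_force: 30.0
clock: 9.2
ee_pos: [0.5369, -0.3007, 0.2154]
tcp_rot: [180.0, -0.0, 62.9]
ft_force: [-0.2, -0.3, -3.7]
finger_gap: 0.0138
finger_force: 30.0
clock: 9.57
ee_pos: [0.5369, -0.3008, 0.2132]
tcp_rot: [180.0, 0.0, 62.9]
ft_force: [0.1, 1.0, -3.7]
finger_gap: 0.0136
finger_force: 30.0
```

```bash
python3 -m creep '[[[0,0,0,-0.02,0,0,0],[0,0,0,-0.04,0,0,0],[0,0,0,-0.04,0,0,0]]]'; python3 -m creep '[[[0,0,0,-0.02,0,0,0],[0,0,0,-0.02,0,0,0]]]';python3 -m creep '[[[0,0,0,-0.02,0,0,0],[0,0,0,-0.02,0,0,0]]]'
```

```text
clock: 9.95
ee_pos: [0.5368, -0.3007, 0.211]
tcp_rot: [-180.0, -0.0, 62.9]
ft_force: [0.3, 0.4, -2.6]
finger_gap: 0.0137
finger_force: 30.0
clock: 10.2
ee_pos: [0.537, -0.3007, 0.2105]
tcp_rot: [180.0, 0.0, 62.9]
ft_force: [-0.3, -0.3, -0.4]
finger_gap: 0.0133
finger_force: 30.0
clock: 10.45
ee_pos: [0.537, -0.3007, 0.2104]
tcp_rot: [180.0, 0.0, 62.9]
ft_force: [-3.0, 1.5, 6.4]
finger_gap: 0.0139
finger_force: 30.0
```

```bash
python3 -m creep '[[[0,0,0,0.02,0,0,0],[18,0,0,0.02,0,0,0],[40,0,0,0.02,0,0,0],[60,0,0,0.02,0,0,0],[70,0,0,0.02,0,0,0]]]'; python3 -m creep '[[[70,0,0,0,0,0,0],[70,0,0,0.2,0,0,0],[70,0,0,0.8,0,0,0],[70,0,0,1.6,0,0,0],[70,0,0,2.4,0,0,0]]]'
python3 - <<'E'
from h import *
p=bot.capture("scene"); q=bot.capture("top"); k=dict(fx=3,fy=3,interpolation=cv2.INTER_CUBIC)
a=cv2.resize(p[160:320,350:480],None,**k); b=cv2.resize(q[190:350,320:450],None,**k)
cv2.imwrite("pics/s3.png",cv2.convertScaleAbs(np.hstack([a,b]),alpha=1.4))
s=bot.sense(); print(s["ee_pos"],s["tcp_rot"],s["joint_positions"])
E
```

```text
clock: 11.08
ee_pos: [0.537, -0.3008, 0.2102]
tcp_rot: [180.0, -0.0, 62.9]
ft_force: [-0.8, 0.3, -0.1]
finger_gap: 0.045
finger_force: 0.0
clock: 11.7
ee_pos: [0.5369, -0.3006, 0.3321]
tcp_rot: [180.0, -0.0, 62.9]
ft_force: [0.5, -0.3, -0.3]
finger_gap: 0.0702
finger_force: 0.0
[ 0.53905736 -0.30143049  0.33572221] [ 1.79437855e+02 -1.19450289e-02  6.28534398e+01] [ 36.54620551  31.80180645 -16.06163296  90.22049272   9.84974416
  58.80101193  -9.40625818]
```

View pics/s3.png

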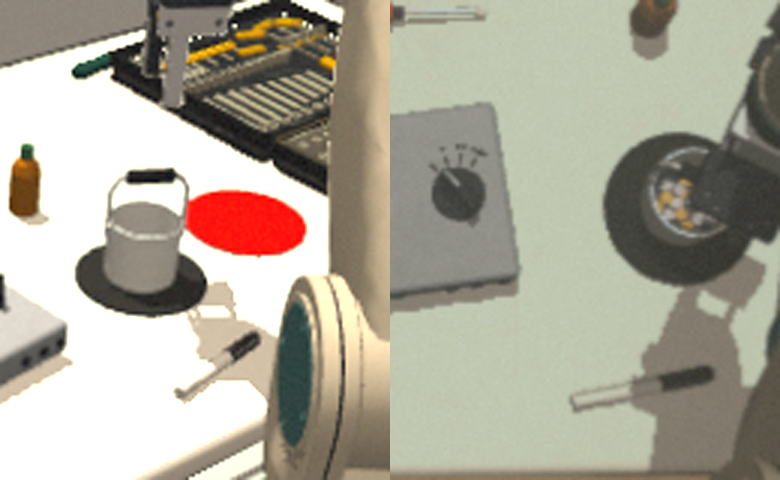

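The canister stands upright in the middle of the mat. I'll go above the dial next.

```bash
python3 -m creep '[[[60,0,0.4,0,0,0,-2],[60,0.03,1.3,0,0,0,-8],[60,0.06,2.4,0,0,0,-14],[50,0.1,3.5,-0.3,0,0,-21],[44,0.13,4.32,-0.9,0,0,-21]]]'; python3 -m creep '[[[44,0,0,-0.5,0,0,0],[44,0,0,-0.9,0,0,0],[44,0,0,-1,0,0,0],[44,0,0,-1,0,0,0]]]'
python3 - <<'E'
from h import *
p=bot.capture("scene"); q=bot.capture("top")
a=cv2.resize(p[190:290,290:400],None,fx=5,fy=5,interpolation=cv2.INTER_CUBIC)
cv2.imwrite("pics/s4.png",cv2.convertScaleAbs(a,alpha=1.4))
s=bot.sense(); print(s["clock"],s["ee_pos"],s["tcp_rot"],s["joint_positions"])
# where the dial and tip centres should appear
print(w2px("scene",[[.5435,-.0845,.081],list(s["ee_pos"]+[0,0,-.097])])) 
E
```

```text
clock: 12.42
ee_pos: [0.544, -0.0821, 0.2858]
tcp_rot: [179.9, -0.1, 41.9]
ft_force: [1.3, -0.0, -0.5]
finger_gap: 0.0454
finger_force: 0.0
clock: 12.92
ee_pos: [0.5434, -0.0848, 0.2353]
tcp_rot: [-180.0, 0.0, 41.9]
ft_force: [-0.7, -0.5, -0.6]
finger_gap: 0.044
finger_force: 0.0
13.025 [ 0.54383313 -0.08488326  0.23593784] [ 1.79941442e+02 -5.68161920e-02  4.18420309e+01] [ 12.94123512  33.04460417 -10.51710228 106.81603845   8.75583288
  40.83151065 -50.70099306]
[[344.  249.9]
 [344.8 233.9]]
```

View pics/s4.png

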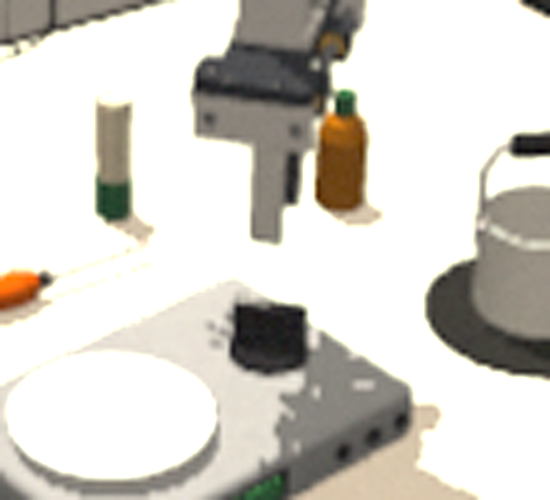

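The bar's top centre (crop 270,306) agrees with the predicted (270,300), and the tips are over it. I'll descend and grip.

```bash
python3 -m creep '[[[44,0,0,-0.5,0,0,0],[44,0,0,-1,0,0,0],[44,0,0,-1.5,0,0,0],[44,0,0,-1.68,0,0,0],[44,0,0,-1.68,0,0,0]]]'; python3 -m creep '[[[30,0,0,0,0,0,0],[16,0,0,0,0,0,0],[12,0,0,0,0,0,0],[0,0,0,0,0,0,0],[0,0,0,0,0,0,0]]]'; python3 -m creep '[[[0,0,0,0,0,0,0],[0,0,0,0,0,0,0]]]'
```

```text
clock: 13.65
ee_pos: [0.5436, -0.0848, 0.1514]
tcp_rot: [180.0, -0.0, 41.9]
ft_force: [-0.1, 0.4, -0.4]
finger_gap: 0.0439
finger_force: 0.0
clock: 14.28
ee_pos: [0.5421, -0.0831, 0.1515]
tcp_rot: [-179.8, 0.0, 41.9]
ft_force: [-2.5, 3.8, 5.6]
finger_gap: 0.012
finger_force: 30.0
clock: 14.52
ee_pos: [0.5421, -0.0831, 0.1515]
tcp_rot: [-179.8, 0.0, 41.9]
ft_force: [-3.7, 3.4, 5.1]
finger_gap: 0.0115
finger_force: 30.0
```

```bash
python3 -m creep '[[[0,-0.03,0.035,0,0,0,0],[0,-0.03,0.035,0,0,0,-7],[0,-0.03,0.035,0,0,0,-14],[0,-0.03,0.035,0,0,0,-21],[0,-0.03,0.035,0,0,0,-28]]]'; python3 -m creep '[[[0,0,0,0,0,0,-7],[0,0,0,0,0,0,-14],[0,0,0,0,0,0,-20],[0,0,0,0,0,0,-20]]]'; python3 - <<'E'
from h import *
s=bot.sense(); print(s["ee_pos"],s["tcp_rot"],s["moment"],s["joint_positions"])
E
```

```text
clock: 15.15
ee_pos: [0.5419, -0.0829, 0.1515]
tcp_rot: [180.0, -0.0, 13.7]
ft_force: [-1.2, 0.6, 2.4]
finger_gap: 0.0118
finger_force: 30.0
clock: 15.65
ee_pos: [0.5419, -0.083, 0.1515]
tcp_rot: [180.0, -0.0, -6.1]
ft_force: [-0.8, 0.9, 5.3]
finger_gap: 0.0117
finger_force: 30.0
[ 0.5419125  -0.08295404  0.15149116] [ 1.79972640e+02 -1.11589763e-02 -6.05522151e+00] [0.1421741  0.36701269 0.08366228] [  2.94525328  40.29598719   4.308414   110.65126947  -5.65222753
  29.24032046 -84.8860099 ]
```

```bash
python3 -m creep '[[[0,0,0,0,0,0,-7],[0,0,0,0,0,0,-14],[0,0,0,0,0,0,-20],[0,0,0,0,0,0,-22.5],[0,0,0,0,0,0,-22.5]]]'; python3 -m creep '[[[0,0,0,0,0,0,0],[0,0,0,0,0,0,0],[0,0,0,0,0,0,0]]]'; python3 - <<'E'
from h import *
s=bot.sense(); print(s["ee_pos"],s["tcp_rot"],s["moment"],s["joint_positions"])
p=bot.capture("scene"); q=bot.capture("top")
a=cv2.resize(p[190:290,290:410],None,fx=4,fy=4,interpolation=cv2.INTER_CUBIC);b=cv2.resize(q[215:315,310:390],None,fx=4,fy=4,interpolation=cv2.INTER_CUBIC)
cv2.imwrite("pics/s5.png",cv2.convertScaleAbs(np.hstack([a,b]),alpha=1.5))
E
```

```text
clock: 16.27
ee_pos: [0.5419, -0.0831, 0.1515]
tcp_rot: [180.0, -0.0, -28.5]
ft_force: [-1.1, -0.5, 5.4]
finger_gap: 0.0119
finger_force: 30.0
clock: 16.65
ee_pos: [0.5419, -0.0831, 0.1515]
tcp_rot: [-180.0, -0.0, -28.5]
ft_force: [-0.6, 0.6, 4.9]
finger_gap: 0.0115
finger_force: 30.0
[ 0.5418775  -0.08312608  0.15148146] [-1.79999736e+02 -8.75942984e-03 -2.84906624e+01] [0.22075494 0.3873998  0.12058358] [ -0.84648788  40.69105556  10.20859583 110.76212747 -13.49139
  29.67464203 -99.78776165]
```

View pics/s5.png

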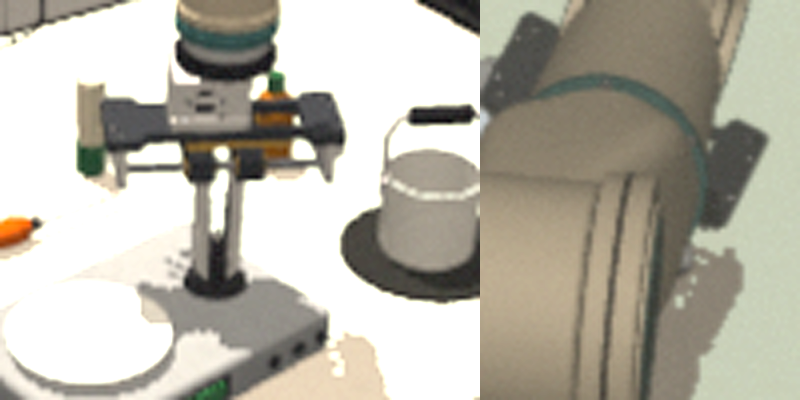

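The dial is held about 70° from rest. The gap is still flush on the bar and the moment is 0.12 N m, close to the spring's 0.11. The canister is untouched on the mat, so I'm handing in.

```bash
python3 -c "
from bench import bot
print(bot.hand_in())"
```

```text
the job is handed in; nothing more can be done
None
```

The job is handed in, though no verdict came back: the canister stands upright in the middle of the black mat, and the gripper is still holding the dial at about 70° (1.23 rad by the gripper's turn), past the 1.08 rad needed for the third position.

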